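# Size a wooden bangle on the tapered mandrel and sort it

### The job

Size the wooden bangle that lies on the sheet of paper: slide it, level and under control, down the tapered bangle mandrel until it stops, and press it home with a light push of about 5 to 10 N held for half a second, never pushing harder than 20 N. See in which coloured band its lower edge now lies, lift it off and set it down gently, flat, in the tray of that colour, then let go. Leave the other two bangles and the tea glass alone.

Things in the scene. Friction and masses are not known exactly. Their poses are not given: they have to be found in the camera images.
- mandrel: upright tapered bangle mandrel, fixed, rigid, 96 mm high. Origin: centre of its underside, on the table. Dark base 110 mm across, 12 mm high; then straight, 56 mm across up to 36 mm; then an even taper from 56 mm across at 36 mm up to 35.75 mm across at 90 mm up (radius falls 0.1875 mm per mm of height); blunt cone to 25 mm across at the top. The taper is banded red, teal, yellow, parted by dark lines, with finer graduations
- zone_red (a point): point on the mandrel's axis at the middle height, 45 mm up, of its red zone, a coloured band from 36 to 54 mm up. A bangle is of the red size if, pressed home, its underside lies level within this band. 1 mm off the axis one side of the bore touches some 5 mm too high, with a sideways force, and seems to stop there
- zone_teal (a point): point on the mandrel's axis at the middle height, 63 mm up, of its teal zone, a coloured band from 54 to 72 mm up. A bangle is of the teal size if, pressed home, its underside lies level within this band. 1 mm off the axis one side of the bore touches some 5 mm too high, with a sideways force, and seems to stop there
- zone_yellow (a point): point on the mandrel's axis at the middle height, 81 mm up, of its yellow zone, a coloured band from 72 to 90 mm up. A bangle is of the yellow size if, pressed home, its underside lies level within this band. 1 mm off the axis one side of the bore touches some 5 mm too high, with a sideways force, and seems to stop there
- paper: white sheet of paper on the table, 148 x 210 mm, no thickness to speak of. Origin: its centre. The bangle to be sized lies on it, within 40 mm of the centre
- bangle_a: turned dark-wood bangle, 64 mm outside diameter, 12 mm high lying flat, 25 to 50 g, origin at the centre of its underside, z its axis. Bores differ, somewhere between 38 and 54 mm, and have to be found on the mandrel. The one on the sheet of paper is to be sized; the other two lie on the bare table and stay there
- bangle_b: turned dark-wood bangle, 64 mm outside diameter, 12 mm high lying flat, 25 to 50 g, origin at the centre of its underside, z its axis. Bores differ, somewhere between 38 and 54 mm, and have to be found on the mandrel. The one on the sheet of paper is to be sized; the other two lie on the bare table and stay there
- bangle_c: turned dark-wood bangle, 64 mm outside diameter, 12 mm high lying flat, 25 to 50 g, origin at the centre of its underside, z its axis. Bores differ, somewhere between 38 and 54 mm, and have to be found on the mandrel. The one on the sheet of paper is to be sized; the other two lie on the bare table and stay there
- tray_yellow: shallow yellow tray, fixed, 120 x 120 mm outside, walls 4 mm thick and 10 mm high, floor 4 mm above the table. Origin: centre of its underside. For bangles of the yellow size
- tray_teal: shallow teal tray, fixed, 120 x 120 mm outside, walls 4 mm thick and 10 mm high, floor 4 mm above the table. Origin: centre of its underside. For bangles of the teal size
- tray_red: shallow red tray, fixed, 120 x 120 mm outside, walls 4 mm thick and 10 mm high, floor 4 mm above the table. Origin: centre of its underside. For bangles of the red size
- tea_glass: empty tea glass, 66 mm across and 105 mm high, standing on a white and orange saucer 144 mm across and 10 mm high. Origin: centre of its underside. To be left alone
Mind the look-alikes: they are no part of the job. Of the things like the mandrel, leave any that is blue; of the rest the smaller one is meant.

How it is judged:
By the outcome, as a careful person would: the job done as asked, in the order asked, and still so for the second after the job is handed in, with the robot touching nothing.
It also fails if it takes over 48 s, if anything falls off the work surface, if the arm or the gripper's body presses on something with over 40 N, if the wrist force passes 120 N, or if a joint passes its speed limit or range.

### The arm

A 6-joint arm with a two-finger parallel gripper is mounted at the origin on the work surface. World frame = base frame: x ahead of the robot, y to its left, z up, the work surface at z = 0. Lengths are in m, angles in rad, forces in N, time in s.
With the tool pointing down it reaches from about 0.325 to 0.775 m from the base axis. Payload 5.5 kg.
Tool frame: the origin (TCP) lies on the centre line of the jaws, within the pads' length; the fingertips stand 25 mm ahead of it and the grasp point (between the pads) lies 6 mm ahead of it; z points along the fingers, y is the line along which they close (so a half turn about z gives the same grasp; the last joint's range is limited). The gripper opens to 85 mm and grips with 20 to 120 N. Pads are 22 mm wide; open, the fingers measure 114 mm over their backs; the gripper's body (76 mm by 85 mm) begins 54 mm behind the grasp point. The pads swing forward as they close: fully open they stand 13 mm farther back than shut.
Start: joints at [-1.251, 0.091, 1.231, -0, 1.82, -0.057], TCP at [0.221, -0.558, 0.256] pointing down, gripper open.
Joint ranges: [-2.87, 2.87], [-0.86, 2.18], [0.17, 2.46], [-1.51, 4.65], [0.06, 2.69], [-2.65, 2.65]. Speed limits (rad/s): [2.57, 2.57, 3.01, 3.14, 3.14, 3.14].

### API

Orientations are given as a unit quaternion [w, x, y, z].
In Python, from plant import r gives the robot as it stands.
- The arm moves only by the shell command python3 -m crank 'ROWS' [FORCE]. ROWS is JSON, a list of rows, each a list of 7 numbers: the opening, from 0 (shut) to 1 (fully open), then the shift along the tool's x, y, z in m, then the turn, a rotation vector about the tool's x, y, z in rad. A call has 1 to 5 rows; each row is the pose to reach, as a shift and turn from the pose commanded when the call began, along the tool's axes at that moment; what a row does not reach only later rows make up. A row lasts 1/10 s, in which the tool goes at most 50 mm and 8.59 degrees, less where a joint would pass 70% of its speed; a pose out of reach is approached as far as the arm can. A call with a gripper value outside its range is refused whole. The fingers move at their own pace and stop on an object; FORCE is the grip in N (left out, the last holds). Time passes only in rows, so rows that repeat a pose let the fingers close. It gives the time, the measured TCP pose, the force, the opening and the grip force at its end, in the units of the state.
- r.get_state(): the state, without advancing time (a new reading comes with each control period).
- r.grab_frame(name): name is "scene" or "top" or "wrist"; returns the picture (480x640x3 uint8, red, green, blue); there is no depth.
- r.calibration(name): a dict with "K" (3x3 intrinsics, pixels), "T" (4x4, takes a point from camera to world coordinates); the wrist camera has in their place "T_tool_cam" (4x4, takes a point from camera to tool coordinates, whose origin is the TCP and whose axes are the flange's). Camera axes: x right, y down, z forward; pixel columns grow to the right and rows downward; lengths in m; the calibration is good to about 2 mm. A picture is of the moment at which its call begins: read the wrist's pose just before it. calibration takes no time and is no camera call.
- r.finish_job(): hands the job in; it is judged then, once.
Trained networks look in the newest picture that a camera, given by its name, has taken for a name from the list of things; names that differ only in an ending like _2 or _b are one class to them, and where a whole thing is asked for, a point or a joint stands for the part that bears it (a point fixed in the world has none). Each returns a list of dicts, best first, with "p" (0 to 1); they miss things now and then, are a little off and sometimes report something else, mostly with a low value. They report only what shows in the picture. A call takes as long as a camera call. They do not tell look-alikes from the thing itself.
- r.spot_in(thing, camera): "centre" ([row, column] in pixels, amid what is visible of it).
- r.masks_of(thing, camera): "mask" (480x640 bool, what is visible of it) and "centre" ([row, column] in pixels, amid what is visible of it).
The state is a dict: "t": time; "qpos": joint angles; "qd": joint speeds; "joint_torque": joint torques, N m; "ee_pos": TCP position; "tool_rot": TCP orientation; "ft_force": force on the tool from outside, world axes, zero at the start; "wrist_torque": the same for the moment, N m; "opening": finger opening in m; "grasp_force": force on a finger pad.
Only numpy, scipy, OpenCV 4.12 (cv2) and the standard library are available. Lean on these libraries where they do the work, as an engineer would, in place of code of your own. Each camera call takes 0.05 s, during which the arm holds its last target. There are 200 camera calls.

## Working session

There is one attempt and no reset: what is moved stays moved. The work goes in short steps, Python scripts to look and compute and a shell command to move; the robot and the scene stay as the last step left them, time stands still between calls to the robot, and variables do not carry over. Pictures are saved under pics/ and viewed, at most 10 in all, crops included, and the job is handed in when it is done.

```bash
mkdir -p pics; cat > h.py <<'E'
import numpy as np, cv2
from plant import r
from scipy.spatial.transform import Rotation as R
def cal(c):
    d=r.calibration(c); K=np.array(d["K"])
    if c!="wrist": return K,np.array(d["T"])
    s=r.get_state(); q=np.array(s["tool_rot"]); T=np.eye(4); T[:3,:3]=R.from_quat(q[[1,2,3,0]]).as_matrix(); T[:3,3]=s["ee_pos"]
    return K,T@np.array(d["T_tool_cam"])
def ray(K,T,rc,z):
    d=T[:3,:3]@np.linalg.solve(K,[rc[1],rc[0],1.]); o=T[:3,3]
    return o+d*(z-o[2])/d[2]
def proj(K,T,P):
    p=(np.linalg.inv(T)@np.r_[P,1])[:3]; u=K@p; return u[1]/u[2],u[0]/u[2]
def save(im,n): cv2.imwrite("pics/"+n+".png",im[...,::-1])
E
python3 - <<'E'
from h import *
s=r.get_state(); print(s)
ims=[]
for c in("scene","top"):
    K,T=cal(c); im=r.grab_frame(c); ims.append(im); print(c,T[:3,3].round(3),T[:3,2].round(2))
    for n,z in(("mandrel",.05),("bangle_a",.006),("paper",0),("tray_red",.004),("tray_teal",.004),("tray_yellow",.004),("tea_glass",.05)):
        for d in r.spot_in(n,c)[:5]: print(n,round(d["p"],2),np.round(d["centre"]),ray(K,T,d["centre"],z).round(3))
save(ims[0],"scene"); save(ims[1],"top")
print(r.calibration("wrist"))
E
```

```text
{'t': 0.0, 'qpos': array([-1.25071224e+00,  9.18736679e-02,  1.23191109e+00,  1.85936172e-05,
        1.81980570e+00, -5.66798520e-02]), 'qd': array([-6.40067199e-04,  5.07555902e-04,  5.67615912e-04, -7.84407510e-04,
        4.74054529e-05, -7.61665217e-04]), 'joint_torque': array([-2.16668770e-03, -4.58729410e+01, -4.18025172e+01, -1.63377167e-04,
        1.15666509e-02,  2.32131822e-05]), 'ee_pos': array([ 0.22068691, -0.557681  ,  0.25512773]), 'tool_rot': array([-9.91430922e-04,  9.82307611e-01,  1.87271885e-01, -1.22242698e-04]), 'ft_force': array([ 0.11821729, -0.46296086, -0.41360139]), 'wrist_torque': array([ 0.01617703, -0.05507621, -0.02181586]), 'grasp_force': 0.0, 'opening': 0.08557940840397361}
scene [1.089 0.437 0.817] [-0.52 -0.41 -0.75]
mandrel 0.97 [245. 450.] [0.388 0.253 0.05 ]
mandrel 0.69 [245. 350.] [0.527 0.082 0.05 ]
mandrel 0.59 [200. 292.] [ 0.498 -0.109  0.05 ]
bangle_a 0.79 [317. 533.] [0.414 0.471 0.006]
bangle_a 0.68 [247. 349.] [0.5   0.065 0.006]
bangle_a 0.57 [325. 398.] [0.605 0.265 0.006]
bangle_a 0.57 [347. 303.] [0.763 0.147 0.006]
paper 0.58 [31
[... 749 characters left out ...]
9 [293. 503.] [ 0.448 -0.361  0.004]
tea_glass 0.93 [157. 344.] [ 0.748 -0.012  0.05 ]
tea_glass 0.47 [221. 417.] [ 0.605 -0.168  0.05 ]
tea_glass 0.46 [270. 309.] [0.502 0.066 0.05 ]
{'K': array([[373.75274717,   0.        , 326.30531729],
       [  0.        , 373.75274717, 236.20178203],
       [  0.        ,   0.        ,   1.        ]]), 'T_tool_cam': array([[ 1.06967415e-03, -9.45709179e-01, -3.25012313e-01,
         8.34444528e-02],
       [ 9.99998894e-01,  6.75665619e-04,  1.32514914e-03,
        -1.05526730e-03],
       [-1.03360606e-03, -3.25013371e-01,  9.45708856e-01,
        -1.17982001e-01],
       [ 0.00000000e+00,  0.00000000e+00,  0.00000000e+00,
         1.00000000e+00]])}
```

View pics/scene.png

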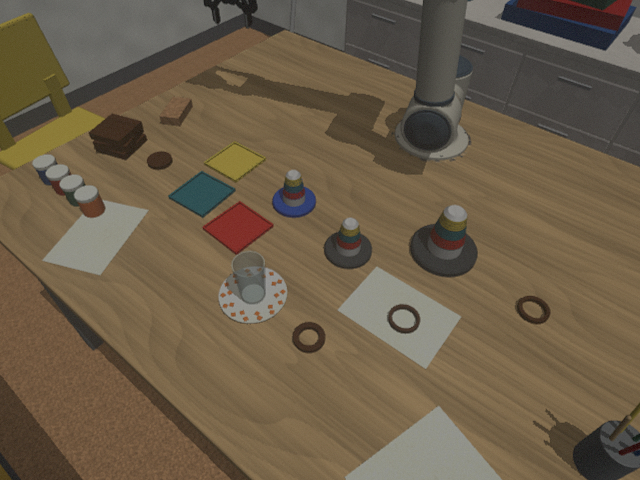

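View pics/top.png

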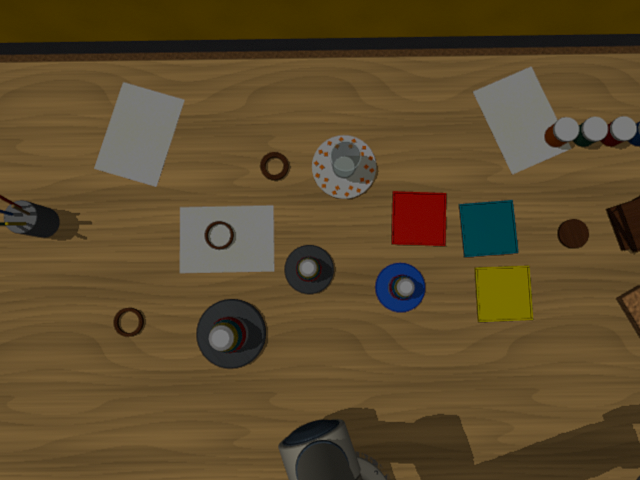

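The mandrel candidates in the top picture are (270,308) with a dark base, (334,232) with a larger dark base, and (288,401) with a blue base. Excluding the blue one and taking the smaller of the other two leaves (270,308). The bangle at (235,219) lies on the paper. Those at (166,275) and (321,129) lie on bare table. I'll confirm this in one crop and work out the approach.

```bash
cat >> h.py <<'E'
def Rt():
    q=np.array(r.get_state()["tool_rot"]); return R.from_quat(q[[1,2,3,0]]).as_matrix()
def shift(P):
    s=r.get_state(); return (Rt().T@(np.array(P)-s["ee_pos"])).round(4)
def circ(pts): # least-squares circle
    A=np.c_[2*pts[:,:2],np.ones(len(pts))]; b=(pts[:,:2]**2).sum(1); x=np.linalg.lstsq(A,b,rcond=None)[0]
    return x[:2],np.sqrt(x[2]+x[:2]@x[:2])
def edge(mask,K,T,z):
    c=max(cv2.findContours(mask.astype(np.uint8),cv2.RETR_EXTERNAL,cv2.CHAIN_APPROX_NONE)[0],key=cv2.contourArea)[:,0]
    return np.array([ray(K,T,(v,u),z) for u,v in c])
E
python3 - <<'E'
from h import *
K,T=cal("top"); im=r.grab_frame("top"); save(cv2.resize(im[150:380,100:440],None,fx=2.3,fy=2.3,interpolation=cv2.INTER_CUBIC),"crop")
for n,z in(("bangle_a",.006),("tray_red",.01),("tray_teal",.01),("tray_yellow",.01),("mandrel",.012)):
    for d in r.masks_of(n,"top")[:3]:
        p=edge(d["mask"],K,T,z); c,rad=circ(p); print(n,round(d["p"],2),np.round(d["centre"]),c.round(4),rad.round(4),p.min(0).round(3),p.max(0).round(3))
print(Rt().round(3)); print(shift([.575,.24,.15]))
E
```

```text
bangle_a 0.93 [162. 270.] [0.7398 0.1442] 0.0318 [0.708 0.112 0.006] [0.772 0.175 0.006]
bangle_a 0.88 [324. 114.] [0.3958 0.4659] 0.0318 [0.365 0.433 0.006] [0.426 0.499 0.006]
bangle_a 0.69 [232. 228.] [0.5848 0.2674] 0.0317 [0.554 0.235 0.006] [0.617 0.3   0.006]
tray_red 0.85 [221. 416.] [ 0.6156 -0.1772] 0.0682 [ 0.553 -0.239  0.01 ] [ 0.678 -0.116  0.01 ]
tray_teal 0.73 [231. 486.] [ 0.5916 -0.3317] 0.0681 [ 0.528 -0.395  0.01 ] [ 0.654 -0.269  0.01 ]
tray_yellow 0.96 [291. 502.] [ 0.4469 -0.359 ] 0.0688 [ 0.386 -0.423  0.01 ] [ 0.507 -0.296  0.01 ]
tray_yellow 0.7 [267. 307.] [0.5059 0.068 ] 0.0539 [0.451 0.014 0.01 ] [0.56  0.122 0.01 ]
mandrel 0.93 [286. 399.] [ 0.4637 -0.1316] 0.0536 [ 0.41  -0.186  0.012] [ 0.517 -0.078  0.012]
mandrel 0.86 [267. 309.] [0.506  0.0678] 0.0541 [0.451 0.014 0.012] [0.56  0.124 0.012]
mandrel 0.81 [337. 233.] [0.3686 0.24  ] 0.0743 [0.298 0.164 0.012] [0.443 0.317 0.012]
[[ 0.93   0.368  0.   ]
 [ 0.368 -0.93  -0.   ]
 [ 0.     0.    -1.   ]]
[ 0.6229 -0.6116  0.1063]
```

View pics/crop.png

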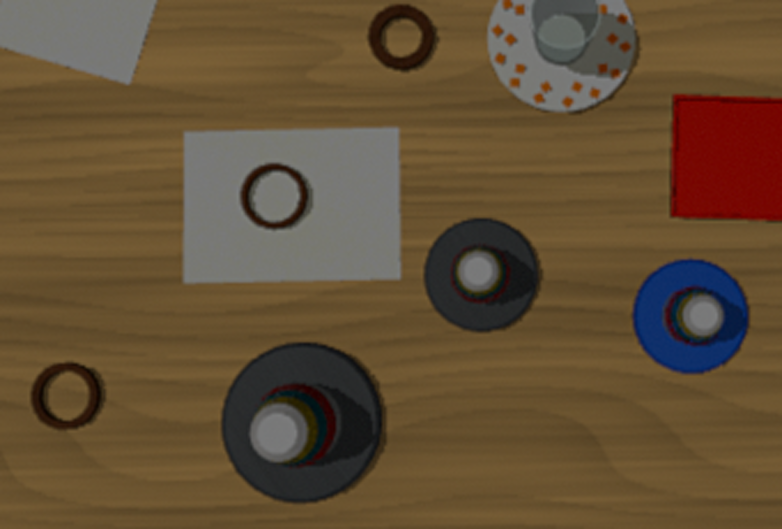

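The picture confirms it: at crop (482,275) the smaller dark-based mandrel, and at crop (275,196) the bangle on the paper. The base radius comes out at 54 mm and the bangle at 32 mm, which matches the sizes given. Now moving above the bangle.

```bash
python3 -m crank '[[1,0.032,-0.0316,0,0,0,0],[1,0.064,-0.0632,0,0,0,0],[1,0.096,-0.0948,0,0,0,0],[1,0.128,-0.1264,0,0,0,0],[1,0.16,-0.158,0,0,0,0]]' 40
python3 -m crank '[[1,0.032,-0.0316,0,0,0,0],[1,0.064,-0.0632,0,0,0,0],[1,0.096,-0.0948,0,0,0,0],[1,0.128,-0.1264,0,0,0,0],[1,0.16,-0.158,0,0,0,0]]'
python3 -m crank '[[1,0.032,-0.0316,0,0,0,0],[1,0.064,-0.0632,0,0,0,0],[1,0.096,-0.0948,0,0,0,0],[1,0.128,-0.1264,0,0,0,0],[1,0.16,-0.158,0,0,0,0]]'
python3 -m crank '[[1,0.03,-0.03,0.02,0,0,0],[1,0.06,-0.06,0.04,0,0,0],[1,0.09,-0.09,0.06,0,0,0],[1,0.12,-0.12,0.08,0,0,0],[1,0.15,-0.148,0.1,0,0,0]]'
python3 -m crank '[[1,0.012,-0.011,0.005,0,0,0],[1,0.012,-0.011,0.005,0,0,0]]'
python3 - <<'E'
from h import *
K,T=cal("wrist"); s=r.get_state(); im=r.grab_frame("wrist"); save(im,"w1"); print(s["ee_pos"],s["tool_rot"],s["t"])
for d in r.masks_of("bangle_a","wrist")[:3]:
    p=edge(d["mask"],K,T,.006); c,rad=circ(p); print(round(d["p"],2),np.round(d["centre"]),c.round(4),rad.round(4))
E
```

```text
t: 1.6
ee_pos: [0.3118, -0.3505, 0.2563]
tool_rot: [0.0, 0.982, 0.187, 0.0]
ft_force: [0.5, 0.2, -0.3]
opening: 0.0854
grasp_force: 0.0
t: 2.1
ee_pos: [0.4024, -0.1446, 0.2566]
tool_rot: [0.0, 0.982, 0.187, 0.0]
ft_force: [0.6, 0.4, 0.7]
opening: 0.0858
grasp_force: 0.0
t: 2.6
ee_pos: [0.4931, 0.0614, 0.2566]
tool_rot: [0.0, 0.982, 0.187, 0.0]
ft_force: [1.6, -1.8, 0.4]
opening: 0.0858
grasp_force: 0.0
t: 3.1
ee_pos: [0.5781, 0.2542, 0.1555]
tool_rot: [-0.0, 0.982, 0.188, 0.0]
ft_force: [0.8, -0.2, 0.7]
opening: 0.085
grasp_force: 0.0
t: 3.3
ee_pos: [0.5843, 0.2688, 0.1485]
tool_rot: [0.0, 0.982, 0.189, -0.002]
ft_force: [-0.8, -0.0, -0.3]
opening: 0.0859
grasp_force: 0.0
[0.58427206 0.26875119 0.14852289] [ 1.81241802e-04  9.82051117e-01  1.88605002e-01 -1.92987128e-03] 3.3
0.82 [344.  38.] [0.3958 0.4628] 0.0292
0.58 [ 73. 572.] [0.7386 0.1449] 0.0324
0.56 [255. 342.] [0.5839 0.2672] 0.0325
```

View pics/w1.png

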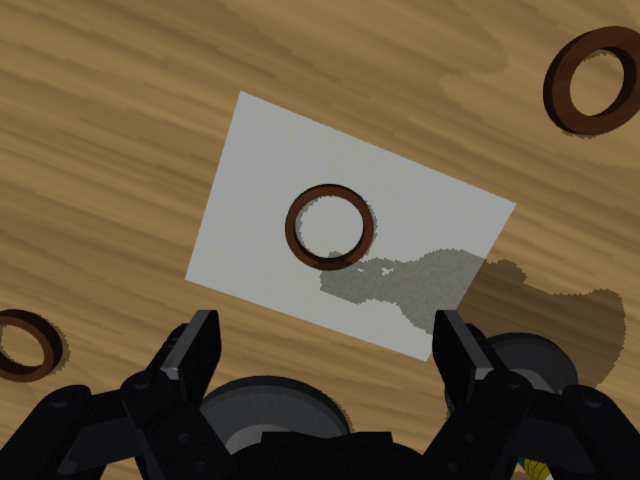

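The bangle shows at about (227,330), between the fingers, and the mask gives (0.584, 0.267). I'll lower to TCP z = 0.03 with the jaws slightly narrowed, then check the tip height.

```bash
python3 -m crank '[[0.85,-0.001,0.0013,0.03,0,0,0],[0.85,-0.001,0.0013,0.06,0,0,0],[0.85,-0.001,0.0013,0.09,0,0,0],[0.85,-0.001,0.0013,0.11,0,0,0],[0.85,-0.001,0.0013,0.1185,0,0,0]]'
python3 -m crank '[[0.85,0,0,0,0,0,0],[0.85,0,0,0,0,0,0]]'
python3 - <<'E'
from h import *
im=r.grab_frame("wrist"); save(im,"w2")
E
```

```text
t: 3.9
ee_pos: [0.5835, 0.2635, 0.0315]
tool_rot: [0.0, 0.982, 0.187, -0.001]
ft_force: [0.6, -0.3, -0.9]
opening: 0.0727
grasp_force: 0.0
t: 4.1
ee_pos: [0.5853, 0.2651, 0.0349]
tool_rot: [-0.0, 0.982, 0.187, 0.001]
ft_force: [0.6, -0.3, -0.1]
opening: 0.0728
grasp_force: 0.0
```

View pics/w2.png

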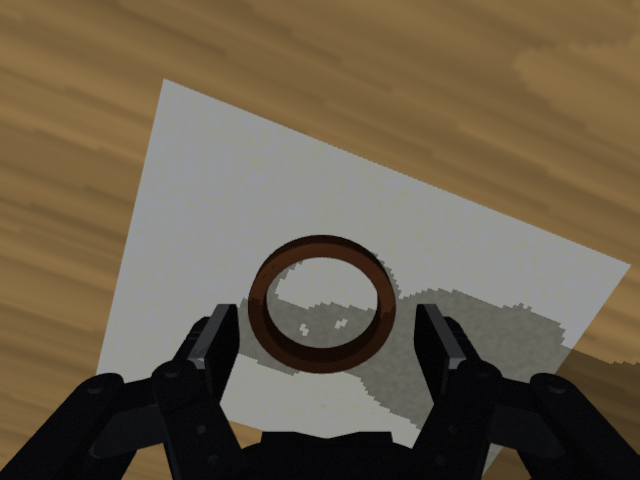

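```bash
python3 - <<'E'
from h import *
d=r.calibration("wrist"); K=d["K"]; M=np.linalg.inv(d["T_tool_cam"])
def pt(P): u=K@(M@np.r_[P,1])[:3]; return (u[1]/u[2]).round(1),(u[0]/u[2]).round(1)
for z in(.01,.015,.02,.025): print(z,"corner+x",pt([.011,.0364,z]),"corner-x",pt([-.011,.0364,z]))
s=r.get_state(); print(s["ee_pos"],s["qpos"])
K,T=cal("wrist")
r.grab_frame("wrist"); print(r.get_state()["ee_pos"])
for d in r.masks_of("bangle_a","wrist")[:2]:
    p=edge(d["mask"],K,T,.009); c,rad=circ(p); print(round(d["p"],2),np.round(d["centre"]),c.round(4),rad.round(4), shift([*c,.03]))
E
```

```text
0.01 corner+x (np.float64(305.8), np.float64(422.6)) corner-x (np.float64(353.8), np.float64(418.0))
0.015 corner+x (np.float64(299.6), np.float64(419.5)) corner-x (np.float64(346.3), np.float64(415.2))
0.02 corner+x (np.float64(293.7), np.float64(416.6)) corner-x (np.float64(339.3), np.float64(412.6))
0.025 corner+x (np.float64(288.1), np.float64(413.9)) corner-x (np.float64(332.7), np.float64(410.1))
[0.58549895 0.26534294 0.03529069] [ 3.72609209e-01  2.67932198e-01  1.42738884e+00 -4.39663618e-05
  1.44266651e+00  1.56709126e+00]
[0.58549247 0.26548407 0.03521859]
0.88 [346. 323.] [0.5846 0.2679] 0.0331 [ 0.0002 -0.0024  0.005 ]
```

```bash
python3 -m crank '[[0.85,0,-0.001,0.005,0,0,0],[0.85,0,-0.002,0.01,0,0,0],[0.85,0,-0.002,0.016,0,0,0],[0.85,0,-0.002,0.016,0,0,0]]'
python3 -m crank '[[0.6,0,0,0,0,0,0],[0.6,0,0,0,0,0,0],[0.6,0,0,0,0,0,0],[0.6,0,0,0,0,0,0]]' 40
python3 - <<'E'
from h import *
save(r.grab_frame("wrist"),"w3")
E
```

```text
t: 4.65
ee_pos: [0.5836, 0.2673, 0.0165]
tool_rot: [-0.0, 0.982, 0.187, -0.0]
ft_force: [0.0, 0.4, 0.1]
opening: 0.0724
grasp_force: 0.0
t: 5.05
ee_pos: [0.5849, 0.2678, 0.0194]
tool_rot: [-0.0, 0.982, 0.187, 0.002]
ft_force: [-1.2, -0.0, 10.7]
opening: 0.0627
grasp_force: 49.5
```

View pics/w3.png

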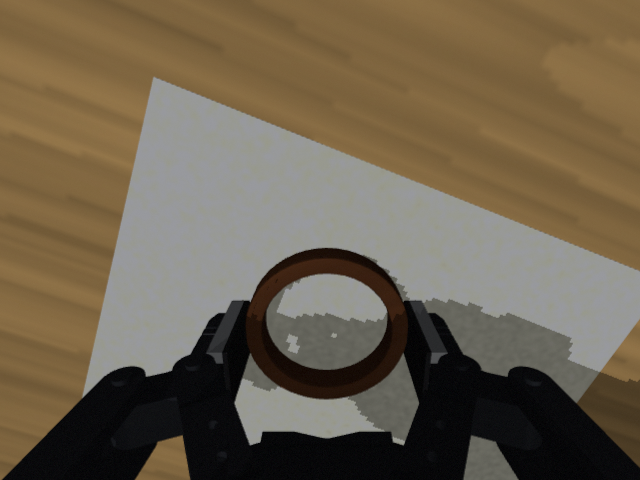

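The bangle is gripped (opening 62.7 mm) and sits level, centred at about (323,326) in the picture. Next I lift it and carry it above the mandrel.

```bash
python3 -m crank '[[0.6,0,0,-0.01,0,0,0],[0.6,0,0,-0.04,0,0,0],[0.6,0,0,-0.08,0,0,0],[0.6,0,0,-0.12,0,0,0],[0.6,0,0,-0.15,0,0,0]]'
python3 -m crank '[[0.6,-0.02,0.021,0,0,0,0],[0.6,-0.05,0.053,0,0,0,0],[0.6,-0.08,0.085,0,0,0,0],[0.6,-0.11,0.117,0,0,0,0],[0.6,-0.135,0.145,0,0,0,0]]'
python3 -m crank '[[0.6,-0.012,0.012,0.01,0,0,0],[0.6,-0.012,0.012,0.02,0,0,0],[0.6,-0.012,0.012,0.02,0,0,0],[0.6,-0.012,0.012,0.02,0,0,0]]'
python3 - <<'E'
from h import *
K,T=cal("wrist"); s=r.get_state(); im=r.grab_frame("wrist"); save(im,"w4"); print(s["ee_pos"],s["opening"],s["grasp_force"])
for n,z in(("bangle_a",s["ee_pos"][2]-.010),("mandrel",.012)):
  for d in r.masks_of(n,"wrist")[:2]:
    p=edge(d["mask"],K,T,z); c,rad=circ(p); print(n,round(d["p"],2),np.round(d["centre"]),c.round(4),rad.round(4))
E
```

```text
t: 5.6
ee_pos: [0.5838, 0.2673, 0.1694]
tool_rot: [-0.0, 0.982, 0.187, 0.001]
ft_force: [-0.3, -0.6, 0.4]
opening: 0.0627
grasp_force: 43.9
t: 6.1
ee_pos: [0.5102, 0.081, 0.1663]
tool_rot: [0.0, 0.982, 0.187, -0.001]
ft_force: [0.3, 0.3, -0.7]
opening: 0.0629
grasp_force: 43.9
t: 6.5
ee_pos: [0.5047, 0.0679, 0.1463]
tool_rot: [-0.0, 0.982, 0.188, -0.001]
ft_force: [-0.1, 0.1, 0.2]
opening: 0.0626
grasp_force: 43.9
[0.50468008 0.06790196 0.14625494] 0.06262384932082336 43.864541254006326
bangle_a 0.68 [365. 322.] [0.5048 0.0687] 0.0332
mandrel 0.98 [305.  65.] [0.3612 0.2338] 0.0771
mandrel 0.82 [217. 327.] [0.5148 0.0718] 0.0479
```

View pics/w4.png

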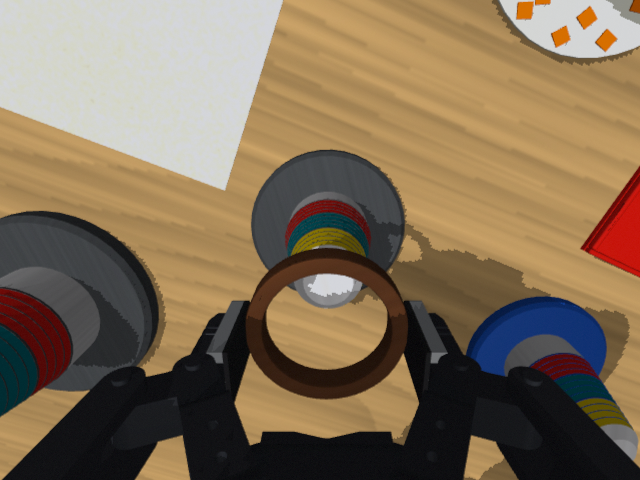

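The smaller dark-based mandrel is visible through the bore, with its tip near (288,328) and the held ring centred at (323,327). I'll work out the offset along tool x from the band edges in the central column.

```bash
python3 - <<'E'
from h import *
from scipy.optimize import least_squares
im=cv2.imread("pics/w4.png")[...,::-1].astype(float)
col=im[:,325:332].mean(1)
g=np.abs(np.diff(col,axis=0)).sum(1)
print([(i,int(g[i])) for i in range(140,410) if g[i]>25])
print([tuple(col[i].astype(int)) for i in (180,200,215,225,240,252,260,270,285,300,310,320)])
d=r.calibration("wrist"); K=d["K"]; M=np.linalg.inv(d["T_tool_cam"])
def row(P): u=K@(M@np.r_[P,1])[:3]; return u[1]/u[2]
zt=.1463
for X in(-.002,0,.002):
    print(X,[round(row([X+rr,0,zt-z]),1) for rr,z in((.055,0),(.055,.012),(.028,.036),(.0246,.054),(.02125,.072),(.0179,.09),(.0125,.096),(-.0125,.096))])
for X in(-.002,0,.002):
    print(X,[round(row([X+rr,0,.0194-h]),1) for rr,h in((.032,.012),(-.032,.012))])
for lo,hi in((200,236),(218,226)):
    sub=im[205:220]; 
hsv=cv2.cvtColor(im.astype(np.uint8),cv2.COLOR_RGB2HSV)
for rr in(205,210,215,228,232,238):
    m=np.where(hsv[rr,270:400,1]>110)[0]+270; print(rr,m.min(),m.max())
for rr in (315,323,331):
    print(rr,[i for i in range(240,415) if np.abs(im[rr,i+1]-im[rr,i]).sum()>40])
E
```

```text
[(148, 72), (149, 219), (150, 43), (155, 26), (190, 28), (191, 58), (197, 29), (198, 63), (199, 81), (200, 58), (201, 29), (203, 39), (204, 34), (205, 26), (206, 59), (207, 31), (208, 35), (209, 69), (210, 26), (211, 100), (212, 87), (213, 25), (216, 26), (226, 78), (227, 97), (228, 52), (229, 30), (230, 49), (231, 46), (234, 28), (236, 61), (238, 39), (239, 50), (240, 76), (243, 50), (244, 77), (245, 25), (246, 43), (247, 187), (248, 29), (257, 34), (258, 46), (272, 160), (273, 234), (274, 92), (293, 46), (294, 82), (295, 40), (296, 44), (304, 46), (307, 55), (308, 57), (368, 97), (369, 216), (397, 44), (398, 137), (399, 107)]
[(np.int64(71), np.int64(74), np.int64(77)), (np.int64(97), np.int64(34), np.int64(34)), (np.int64(9), np.int64(57), np.int64(64)), (np.int64(0), np.int64(58), np.int64(65)), (np.int64(91), np.int64(82), np.int64(33)), (np.int64(39), np.int64(22), np.int64(12)), (np.int64(88), np.int64(51), np.int64(30)), (np.int64(82), np.int64(48), np.int64(27)), (np.int64(212), np.int64(212), np.int64(216)), (np.int64(138), np.int64(137), np.int64(139)), (np.int64(185), np.
[... 180 characters left out ...]
loat64(250.7), np.float64(265.4), np.float64(310.4)]
0 [np.float64(151.1), np.float64(153.1), np.float64(201.4), np.float64(214.4), np.float64(229.4), np.float64(246.9), np.float64(261.6), np.float64(307.0)]
0.002 [np.float64(148.2), np.float64(150.0), np.float64(198.3), np.float64(211.1), np.float64(225.9), np.float64(243.2), np.float64(257.8), np.float64(303.5)]
-0.002 [np.float64(263.1), np.float64(403.9)]
0 [np.float64(258.0), np.float64(400.0)]
0.002 [np.float64(252.9), np.float64(396.2)]
205 306 349
210 299 356
215 294 361
228 287 368
232 286 370
238 285 370
315 [246, 263, 264, 265, 266, 386, 387, 389, 397, 406, 414]
323 [265, 266, 386, 387, 407]
331 [245, 266, 267, 268, 384, 385, 407]
```

```bash
python3 -m crank '[[0.6,0.0013,0.001,0.01,0,0,0],[0.6,0.0013,0.001,0.02,0,0,0],[0.6,0.0013,0.001,0.03,0,0,0],[0.6,0.0013,0.001,0.04,0,0,0],[0.6,0.0013,0.001,0.043,0,0,0]]'
python3 -m crank '[[0.6,0,0,0,0,0,0],[0.6,0,0,0,0,0,0]]'
python3 - <<'E'
from h import *
im=r.grab_frame("wrist"); save(im,"w5"); s=r.get_state(); print(s["ee_pos"],s["ft_force"])
save(cv2.resize(im[220:420,230:430],None,fx=3,fy=3,interpolation=cv2.INTER_CUBIC),"w5c")
E
```

```text
t: 7.15
ee_pos: [0.5054, 0.0666, 0.1015]
tool_rot: [-0.0, 0.982, 0.187, -0.002]
ft_force: [-0.2, 0.2, -0.5]
opening: 0.0629
grasp_force: 43.9
t: 7.35
ee_pos: [0.5064, 0.0666, 0.104]
tool_rot: [0.0, 0.982, 0.187, 0.0]
ft_force: [0.2, -0.7, -0.4]
opening: 0.0626
grasp_force: 43.9
[0.50657926 0.06665074 0.1043528 ] [ 0.59948935  0.3860597  -0.17006311]
```

View pics/w5c.png

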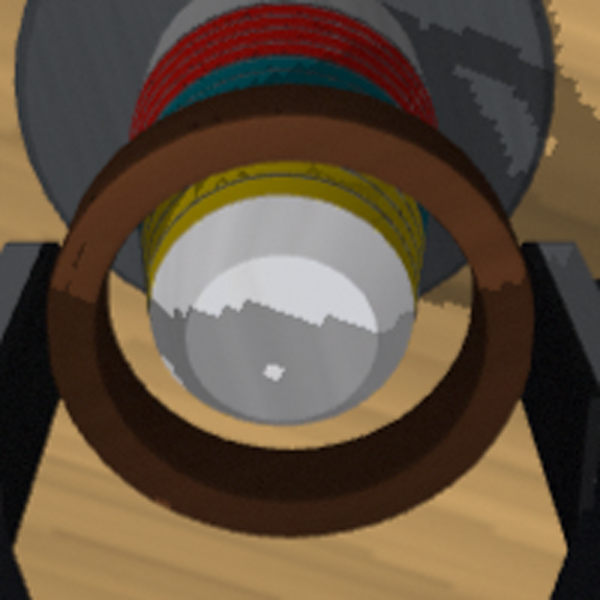

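The tip disc is at crop (338,282) and the ring is at about column 290, so the tip lies 1 mm to −y. Now the x offset, numerically.

```bash
python3 - <<'E'
from h import *
d=r.calibration("wrist"); K=d["K"]; M=np.linalg.inv(d["T_tool_cam"])
def row(P): u=K@(M@np.r_[P,1])[:3]; return u[1]/u[2]
for X in(-.002,0,.002):
    print(X,"tip",[round(row([X+q,0,.0083]),1) for q in(.0125,-.0125)],"cone",round(row([X+.01788,0,.0143]),1),"ring",[round(row([X+q,0,.0074]),1) for q in(.032,-.032,.0242,-.0242)])
im=cv2.imread("pics/w5.png")[...,::-1].astype(float)
for c0 in(322,326):
    col=im[:,c0-2:c0+3].mean(1); g=np.abs(np.diff(col,axis=0)).sum(1)
    print(c0,[(i,int(g[i])) for i in range(220,410) if g[i]>30])
E
```

```text
-0.002 tip [np.float64(309.2), np.float64(363.7)] cone 289.3 ring [np.float64(263.1), np.float64(403.9), np.float64(282.5), np.float64(388.7)]
0 tip [np.float64(304.5), np.float64(359.5)] cone 284.7 ring [np.float64(258.0), np.float64(400.0), np.float64(277.6), np.float64(384.8)]
0.002 tip [np.float64(299.9), np.float64(355.3)] cone 280.1 ring [np.float64(252.9), np.float64(396.2), np.float64(272.7), np.float64(380.8)]
322 [(220, 54), (221, 113), (223, 47), (224, 39), (225, 85), (227, 46), (228, 44), (229, 84), (232, 45), (234, 72), (236, 31), (237, 104), (238, 60), (247, 57), (257, 35), (258, 43), (273, 68), (274, 36), (276, 53), (277, 67), (278, 114), (283, 66), (284, 129), (285, 85), (304, 56), (305, 39), (322, 92), (323, 101), (340, 44), (341, 110), (342, 45), (343, 32), (345, 80), (346, 68), (359, 35), (361, 76), (367, 34), (368, 145), (369, 205), (397, 59), (398, 144), (399, 96)]
326 [(220, 58), (221, 104), (223, 37), (224, 38), (225, 78), (227, 36), (228, 30), (229, 66), (232, 35), (234, 53), (236, 32), (237, 93), (238, 63), (247, 63), (258, 45), (272, 30), (273, 73), (276, 45), (277, 66), (278, 97), (283, 53), (284, 132), (285, 102), (304, 55), (305, 48), (323, 58), (324, 111), (325, 40), (359, 38), (361, 72), (368, 112), (369, 253), (397, 32), (398, 140), (399, 127)]
```

```bash
python3 -m crank '[[0.6,-0.0002,-0.001,0.004,0,0,0],[0.6,-0.0002,-0.001,0.008,0,0,0],[0.6,-0.0002,-0.001,0.012,0,0,0],[0.6,-0.0002,-0.001,0.016,0,0,0],[0.6,-0.0002,-0.001,0.018,0,0,0]]'
python3 -m crank '[[0.6,0,0,0.001,0,0,0],[0.6,0,0,0.002,0,0,0]]'
python3 -m crank '[[0.6,0,0,0.001,0,0,0],[0.6,0,0,0.002,0,0,0],[0.6,0,0,0.002,0,0,0]]'
```

```text
t: 7.9
ee_pos: [0.5055, 0.0675, 0.085]
tool_rot: [-0.0, 0.982, 0.187, -0.0]
ft_force: [0.0, -0.1, -0.5]
opening: 0.063
grasp_force: 43.9
t: 8.1
ee_pos: [0.5058, 0.0675, 0.0838]
tool_rot: [0.0, 0.982, 0.187, 0.0]
ft_force: [-0.8, 0.5, -0.3]
opening: 0.0629
grasp_force: 43.9
t: 8.4
ee_pos: [0.5057, 0.0675, 0.0817]
tool_rot: [-0.0, 0.982, 0.187, -0.0]
ft_force: [-0.3, -0.1, -0.4]
opening: 0.063
grasp_force: 43.9
```

```bash
python3 -m crank '[[0.6,0,0,0.001,0,0,0],[0.6,0,0,0.001,0,0,0]]'
python3 -m crank '[[0.6,0,0,0.001,0,0,0],[0.6,0,0,0.001,0,0,0]]'
python3 -m crank '[[0.6,0,0,0.001,0,0,0],[0.6,0,0,0.001,0,0,0]]'
```

```text
t: 8.6
ee_pos: [0.5057, 0.0675, 0.0807]
tool_rot: [-0.0, 0.982, 0.187, -0.0]
ft_force: [0.5, 0.5, -0.5]
opening: 0.0628
grasp_force: 43.9
t: 8.8
ee_pos: [0.5057, 0.0675, 0.0796]
tool_rot: [-0.0, 0.982, 0.187, -0.0]
ft_force: [-0.6, 0.0, -1.8]
opening: 0.0629
grasp_force: 43.9
t: 9.0
ee_pos: [0.5057, 0.0675, 0.0786]
tool_rot: [-0.0, 0.982, 0.187, -0.0]
ft_force: [0.7, 0.5, -0.2]
opening: 0.0627
grasp_force: 43.9
```

Underside is now at about 59 mm and there is no contact yet.

```bash
python3 -m crank '[[0.6,0,0,0.001,0,0,0],[0.6,0,0,0.001,0,0,0]]'
python3 -m crank '[[0.6,0,0,0.001,0,0,0],[0.6,0,0,0.001,0,0,0]]'
```

```text
t: 9.2
ee_pos: [0.5057, 0.0675, 0.0776]
tool_rot: [0.0, 0.982, 0.187, -0.0]
ft_force: [-0.7, 0.6, -0.7]
opening: 0.0627
grasp_force: 43.9
t: 9.4
ee_pos: [0.5057, 0.0675, 0.0766]
tool_rot: [-0.0, 0.982, 0.187, -0.0]
ft_force: [-0.2, 0.3, -0.4]
opening: 0.0626
grasp_force: 43.9
```

```bash
python3 -m crank '[[0.6,0,0,0.001,0,0,0],[0.6,0,0,0.001,0,0,0]]'
```

```text
t: 9.6
ee_pos: [0.5057, 0.0675, 0.0756]
tool_rot: [-0.0, 0.982, 0.187, -0.0]
ft_force: [0.9, -0.3, -0.9]
opening: 0.0632
grasp_force: 43.9
```

```bash
python3 -m crank '[[0.6,0,0,0.001,0,0,0],[0.6,0,0,0.001,0,0,0]]'
```

```text
t: 9.8
ee_pos: [0.5056, 0.0675, 0.0746]
tool_rot: [-0.0, 0.982, 0.187, -0.0]
ft_force: [-0.4, 0.2, 0.5]
opening: 0.0625
grasp_force: 43.9
```

```bash
python3 -m crank '[[0.6,0,0,0.001,0,0,0],[0.6,0,0,0.001,0,0,0]]'
```

```text
t: 10.0
ee_pos: [0.5057, 0.0675, 0.0736]
tool_rot: [-0.0, 0.982, 0.187, -0.0]
ft_force: [-0.3, 0.1, 0.0]
opening: 0.0627
grasp_force: 43.9
```

```bash
python3 -m crank '[[0.6,0,0,0.001,0,0,0],[0.6,0,0,0.001,0,0,0]]'
```

```text
t: 10.2
ee_pos: [0.5057, 0.0675, 0.0726]
tool_rot: [-0.0, 0.982, 0.187, -0.0]
ft_force: [0.2, 0.6, 0.5]
opening: 0.0627
grasp_force: 43.9
```

```bash
python3 -m crank '[[0.6,0,0,0.001,0,0,0],[0.6,0,0,0.001,0,0,0]]'
```

```text
t: 10.4
ee_pos: [0.5058, 0.0675, 0.0718]
tool_rot: [-0.0, 0.982, 0.187, 0.0]
ft_force: [0.1, -0.6, -0.6]
opening: 0.0631
grasp_force: 43.9
```

```bash
python3 -m crank '[[0.6,0,0,0.001,0,0,0],[0.6,0,0,0.001,0,0,0]]'
```

```text
t: 10.6
ee_pos: [0.5059, 0.0676, 0.0709]
tool_rot: [-0.0, 0.982, 0.187, 0.0]
ft_force: [1.4, 1.2, 0.1]
opening: 0.0627
grasp_force: 43.9
```

```bash
python3 -m crank '[[0.6,0,0,0.001,0,0,0],[0.6,0,0,0.001,0,0,0]]'
```

```text
t: 10.8
ee_pos: [0.506, 0.0677, 0.0701]
tool_rot: [-0.0, 0.982, 0.187, 0.0]
ft_force: [0.4, 1.6, 0.9]
opening: 0.0626
grasp_force: 44.1
```

The tool is drifting slightly to +x and +y, so contact is on one side. I'll follow it.

```bash
python3 -m crank '[[0.6,0.0004,-0.0001,0,0,0,0],[0.6,0.0004,-0.0001,0,0,0,0]]'; python3 -c "
from h import *
r.grab_frame('wrist');s=r.get_state();print(s['ft_force'].round(2),s['wrist_torque'].round(3),s['ee_pos'].round(5))"
```

```text
t: 11.0
ee_pos: [0.5061, 0.0677, 0.07]
tool_rot: [0.0, 0.982, 0.187, -0.0]
ft_force: [-0.2, -0.1, 2.5]
opening: 0.0629
grasp_force: 44.1
[-0.56  0.8   3.44] [ 0.013  0.1   -0.051] [0.50606 0.06768 0.06998]
```

```bash
python3 -m crank '[[0.6,0,0,0.001,0,0,0],[0.6,0,0,0.001,0,0,0]]'
```

```text
t: 11.25
ee_pos: [0.5062, 0.0677, 0.0696]
tool_rot: [0.0, 0.982, 0.187, 0.0]
ft_force: [-2.2, -1.5, 7.0]
opening: 0.0626
grasp_force: 44.6
```

```bash
python3 -m crank '[[0.6,-0.0002,0,0,0,0,0],[0.6,-0.0002,0,0,0,0,0],[0.6,-0.0002,0,0,0,0,0]]'; python3 -c "
from h import *
for i in range(3):
  r.grab_frame('wrist');s=r.get_state();print(s['ft_force'].round(2),s['wrist_torque'].round(3),s['ee_pos'].round(5))"
```

```text
t: 11.55
ee_pos: [0.5061, 0.0677, 0.0696]
tool_rot: [0.0, 0.982, 0.187, 0.0]
ft_force: [-1.4, 0.2, 6.4]
opening: 0.0627
grasp_force: 44.5
[-1.55  0.72  6.1 ] [0.032 0.283 0.037] [0.50615 0.06772 0.06958]
[-1.24  0.68  5.33] [0.009 0.257 0.037] [0.50616 0.06772 0.06958]
[-0.72  1.48  6.66] [ 0.027  0.239 -0.057] [0.50618 0.0677  0.06959]
```

```bash
python3 -m crank '[[0.6,-0.0001,0,0.0004,0,0,0],[0.6,-0.0001,0,0.0004,0,0,0],[0.6,-0.0001,0,0.0004,0,0,0],[0.6,-0.0001,0,0.0004,0,0,0],[0.6,-0.0001,0,0.0004,0,0,0]]'; python3 -c "
from h import *
im=r.grab_frame('wrist');s=r.get_state();print(s['ft_force'].round(2),s['wrist_torque'].round(3),s['ee_pos'].round(5))
a=cv2.resize(im[200:420,230:430],None,fx=2.7,fy=2.7,interpolation=cv2.INTER_CUBIC)
K,T=cal('scene');p=proj(K,T,[.506,.068,.06]);print(p)
v,u=map(int,p);im=r.grab_frame('scene');b=cv2.resize(im[v-25:v+25,u-25:u+25],(a.shape[0]*250//594,)*2,interpolation=cv2.INTER_CUBIC)
b=cv2.copyMakeBorder(b,0,a.shape[0]-b.shape[0],0,0,cv2.BORDER_CONSTANT)
save(np.hstack([a,b]),'press')"
```

```text
t: 12.2
ee_pos: [0.5061, 0.0677, 0.0696]
tool_rot: [0.0, 0.982, 0.187, 0.001]
ft_force: [-2.8, -0.5, 7.9]
opening: 0.0628
grasp_force: 44.7
[-2.54  0.19  7.33] [0.07  0.351 0.042] [0.50616 0.0677  0.06954]
(np.float64(233.07418653809313), np.float64(350.1516356778256))
```

View pics/press.png

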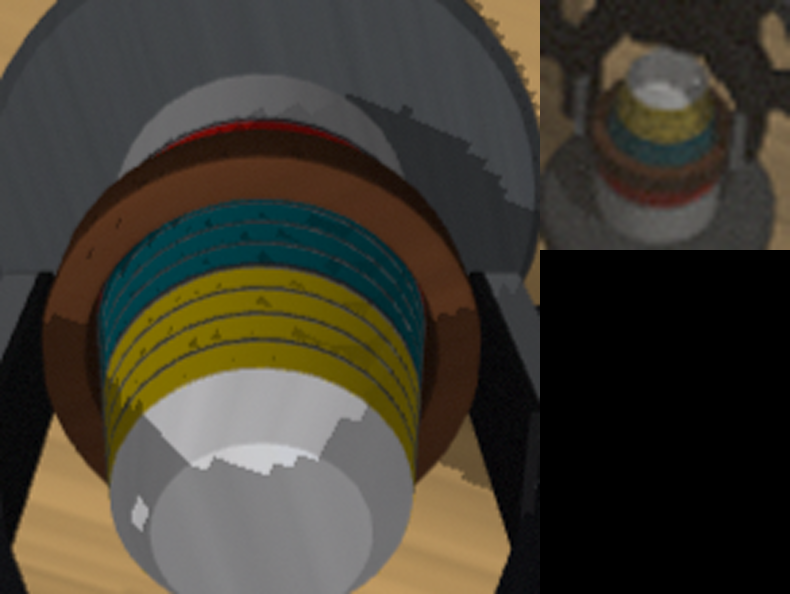

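The lower edge lies in the red band, with red showing below the rim and teal above. There is a small sideways force left in x, so I'll relieve it and check that the ring really is home.

```bash
python3 -m crank '[[0.6,-0.0004,0,0.0001,0,0,0],[0.6,-0.0004,0,0.0001,0,0,0],[0.6,-0.0004,0,0.0001,0,0,0],[0.6,-0.0004,0,0.0001,0,0,0],[0.6,-0.0004,0,0.0001,0,0,0]]'; python3 -c "
from h import *
for i in range(3):
  r.grab_frame('wrist');s=r.get_state();print(s['ft_force'].round(2),s['wrist_torque'].round(3),s['ee_pos'].round(5))"
```

```text
t: 12.8
ee_pos: [0.5061, 0.0677, 0.0696]
tool_rot: [-0.0, 0.982, 0.187, 0.001]
ft_force: [-0.6, 0.7, 7.2]
opening: 0.0626
grasp_force: 44.6
[-0.71  1.24  6.29] [ 0.088  0.237 -0.042] [0.50614 0.06769 0.06957]
[-0.55  1.28  7.01] [ 0.138  0.126 -0.013] [0.50612 0.0677  0.06955]
[-1.08  1.17  7.98] [ 0.145  0.159 -0.013] [0.50611 0.06769 0.06953]
```

Pressed home at about 7 N and it sank no further, with the underside at roughly 50 mm. That makes it the red size. Lifting off and going to the red tray.

```bash
python3 -m crank '[[0.6,0,0,-0.001,0,0,0],[0.6,0,0,-0.004,0,0,0],[0.6,0,0,-0.014,0,0,0],[0.6,0,0,-0.03,0,0,0],[0.6,0,0,-0.05,0,0,0]]'
python3 -m crank '[[0.6,0,0,-0.02,0,0,0],[0.6,0,0,-0.04,0,0,0],[0.6,0,0,-0.05,0,0,0],[0.6,0.001,0.02,-0.05,0,0,0],[0.6,0.002,0.05,-0.05,0,0,0]]'
python3 -m crank '[[0.6,0.002,0.045,0,0,0,0],[0.6,0.004,0.09,0,0,0,0],[0.6,0.006,0.135,0,0,0,0],[0.6,0.008,0.18,0,0,0,0],[0.6,0.01,0.218,0,0,0,0]]'
python3 -m crank '[[0.6,0,0,0.02,0,0,0],[0.6,0,0,0.04,0,0,0],[0.6,0,0,0.04,0,0,0]]'
python3 - <<'E'
from h import *
K,T=cal("wrist"); s=r.get_state(); im=r.grab_frame("wrist"); save(im,"w7"); print(s["ee_pos"])
for d in r.masks_of("tray_red","wrist")[:2]:
    p=edge(d["mask"],K,T,.01); print(round(d["p"],2),p.min(0).round(3),p.max(0).round(3),p.mean(0).round(3))
    # min-area rect
    b=cv2.minAreaRect((p[:,:2]*1000).astype(np.float32)); print(b)
K,T=cal("top"); r.grab_frame("top")
for d in r.masks_of("bangle_a","top")[:4]:
    p=edge(d["mask"],K,T,.1 ); c,rad=circ(p); print(round(d["p"],2),c.round(3),rad.round(3))
E
```

```text
t: 13.45
ee_pos: [0.5046, 0.0673, 0.1187]
tool_rot: [-0.0, 0.982, 0.187, -0.001]
ft_force: [1.1, -0.1, -0.7]
opening: 0.0628
grasp_force: 45.1
t: 13.95
ee_pos: [0.5257, 0.0223, 0.1694]
tool_rot: [-0.0, 0.982, 0.189, 0.0]
ft_force: [0.3, -1.1, 0.5]
opening: 0.0627
grasp_force: 45.2
t: 14.45
ee_pos: [0.6154, -0.1796, 0.1682]
tool_rot: [-0.0, 0.982, 0.187, -0.0]
ft_force: [0.4, 0.6, -0.4]
opening: 0.0628
grasp_force: 45.1
t: 14.75
ee_pos: [0.6134, -0.1772, 0.1242]
tool_rot: [-0.002, 0.982, 0.187, -0.003]
ft_force: [-0.5, 0.5, -1.3]
opening: 0.0626
grasp_force: 45.1
[ 0.61336526 -0.17718733  0.1241506 ]
0.74 [ 0.558 -0.24   0.01 ] [ 0.679 -0.116  0.01 ] [ 0.63 -0.17  0.01]
((616.6991577148438, -177.56881713867188), (120.09391021728516, 120.11735534667969), 87.38300323486328)
0.87 [0.718 0.135] 0.029
0.79 [0.4   0.433] 0.028
```

View pics/w7.png

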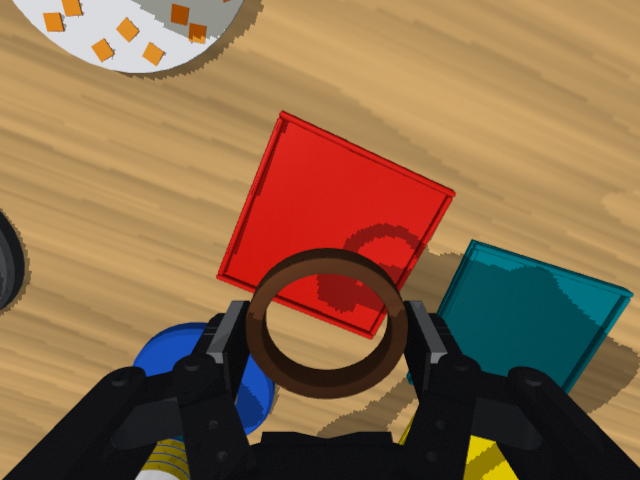

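The bangle is held level and the tray corners are clear. The rectangle fit gives 120 × 120 mm at (0.617, −0.178). Lowering in.

```bash
python3 -m crank '[[0.6,0.003,0.001,0.03,0,0,0],[0.6,0.003,0.001,0.06,0,0,0],[0.6,0.003,0.001,0.08,0,0,0],[0.6,0.003,0.001,0.09,0,0,0],[0.6,0.003,0.001,0.09,0,0,0]]'
python3 -m crank '[[0.6,0,0,0.002,0,0,0],[0.6,0,0,0.004,0,0,0],[0.6,0,0,0.004,0,0,0]]'
```

```text
t: 15.45
ee_pos: [0.618, -0.1767, 0.0377]
tool_rot: [-0.0, 0.982, 0.187, -0.001]
ft_force: [0.2, -0.4, -0.1]
opening: 0.0625
grasp_force: 45.1
t: 15.75
ee_pos: [0.6189, -0.1773, 0.0355]
tool_rot: [0.0, 0.982, 0.187, 0.001]
ft_force: [-0.3, -0.2, 0.2]
opening: 0.0627
grasp_force: 45.1
```

```bash
python3 -m crank '[[0.6,-0.002,0,0.003,0,0,0],[0.6,-0.002,0,0.006,0,0,0],[0.6,-0.002,0,0.009,0,0,0],[0.6,-0.002,0,0.01,0,0,0],[0.6,-0.002,0,0.01,0,0,0]]'
python3 -m crank '[[0.6,0,0,0.0005,0,0,0],[0.6,0,0,0.001,0,0,0],[0.6,0,0,0.001,0,0,0]]'
```

```text
t: 16.25
ee_pos: [0.6163, -0.1778, 0.0238]
tool_rot: [-0.0, 0.982, 0.187, -0.0]
ft_force: [0.0, -0.4, -0.7]
opening: 0.0625
grasp_force: 45.2
t: 16.55
ee_pos: [0.6166, -0.1779, 0.0235]
tool_rot: [0.0, 0.982, 0.187, 0.0]
ft_force: [0.1, 0.5, 0.2]
opening: 0.0631
grasp_force: 45.6
```

```bash
python3 -m crank '[[0.6,0,0,0.0005,0,0,0],[0.6,0,0,0.001,0,0,0],[0.6,0,0,0.001,0,0,0]]'
```

```text
t: 16.85
ee_pos: [0.6166, -0.1779, 0.0234]
tool_rot: [0.0, 0.982, 0.187, 0.0]
ft_force: [-2.6, 0.4, 5.1]
opening: 0.0626
grasp_force: 48.2
```

It's on the tray floor at 5 N. Releasing and lifting away.

```bash
python3 -m crank '[[0.76,0,0,0,0,0,0],[0.78,0,0,0,0,0,0],[0.84,0,0,0,0,0,0],[0.84,0,0,0,0,0,0],[0.84,0,0,0,0,0,0]]' 20
python3 -m crank '[[0.84,0,0,-0.01,0,0,0],[0.84,0,0,-0.03,0,0,0],[0.84,0,0,-0.06,0,0,0],[0.84,0,0,-0.1,0,0,0],[0.84,0,0,-0.14,0,0,0]]'
python3 -m crank '[[0.84,0,0,-0.02,0,0,0],[0.84,0,0,-0.02,0,0,0]]'
python3 - <<'E'
from h import *
K,T=cal("wrist"); s=r.get_state(); save(r.grab_frame("wrist"),"w8"); print(s["ee_pos"])
for n,z in(("bangle_a",.010),("tray_red",.01)):
  for d in r.masks_of(n,"wrist")[:2]:
    p=edge(d["mask"],K,T,z); c,rad=circ(p); print(n,round(d["p"],2),c.round(4),rad.round(4))
K,T=cal("top"); r.grab_frame("top")
for d in r.masks_of("bangle_a","top"):
    p=edge(d["mask"],K,T,.01); c,rad=circ(p); print("top",round(d["p"],2),c.round(4),rad.round(4))
E
```

```text
t: 17.35
ee_pos: [0.6163, -0.1778, 0.0219]
tool_rot: [-0.0, 0.982, 0.187, -0.0]
ft_force: [-0.4, 0.4, 1.6]
opening: 0.0719
grasp_force: 0.0
t: 17.85
ee_pos: [0.6161, -0.1777, 0.164]
tool_rot: [-0.0, 0.982, 0.187, -0.0]
ft_force: [0.8, 0.5, 0.0]
opening: 0.0721
grasp_force: 0.0
t: 18.05
ee_pos: [0.6181, -0.1784, 0.1885]
tool_rot: [0.002, 0.982, 0.187, 0.004]
ft_force: [0.0, 0.9, 0.9]
opening: 0.0716
grasp_force: 0.0
[ 0.61807255 -0.17837145  0.18850269]
bangle_a 0.94 [ 0.6159 -0.1779] 0.0322
bangle_a 0.59 [0.511 0.048] 0.0447
tray_red 0.79 [ 0.6166 -0.1779] 0.0687
top 0.97 [0.7384 0.1435] 0.0313
top 0.54 [ 0.6007 -0.1543] 0.0091
```

```bash
python3 -c "
from h import *
print(r.finish_job())"
```

```text
the job is handed in; nothing more can be done
None
```

I sized the bangle as red: pressed home at about 7 N, its lower edge lay about 50 mm up the mandrel, and it now lies flat in the centre of the red tray, released, with the job handed in at about 18 s.

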